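# Run the boot jig's toe carriage out to its stop

## Task

Open the boot-mounting jig to its full length for the next, larger boot: with the fingertips, press the lock button on the toe carriage down and hold it down while pushing the carriage along its rods, away from the heel cup, until it is fully home against the end stop. Then let go, so that the button springs back up and locks the carriage there. Only press and push, and leave the skate wheel, the can, the tin and the screwdriver where they are.

Things in the scene. Friction and masses are not known exactly. Their poses are not given: they have to be found in the camera images.
- jig: Boot-mounting jig bolted to the bench: dark steel base plate 140 x 440 x 12 mm, two steel rods along it. Origin: centre of the plate's underside, on the bench. Its y axis runs along the rods, from the black half-round heel cup (about 200 mm to -y, top 92 mm above the bench) to the end stop (aluminium block across the rods at +y, 22 mm thick, top 48 mm above the bench). x is across the rods.
- stop_face (a point): Centre of the end stop's face that the carriage comes to rest on, 194 mm from the jig's origin along +y, 37 mm above the bench.
- toe_carriage (a joint): How far the carriage has slid along the jig's +y, away from the heel cup, in m: 0 nearest the cup, 0.200 home against the end stop. Aluminium slab 120 mm across the rods, 110 mm along, top 50 mm above the bench, bearing the button. Unlocked it slides with 2 to 4 N and stays where left. A black curved toe rest stands on its heel-cup side, 84 mm above the bench.
- lock_button (a joint): How far the lock button is pressed down, in m: 0 up (locked), 0.007 fully down. Springy: it gives way at about 6 N, is fully down at about 10 N, and springs back up when let go. Its pin is clear of the teeth from 4.5 mm down. There is a notch every 8 mm (the carriage has 2 mm of play in one), the last when fully home; between notches the button stays part down.
- button_top (a point): Centre of the top face of the lock button on the carriage: black plastic pad with fine grey ribs, 56 mm across the rods by 44 mm along them, its top 10 mm above the slab (60 mm above the bench when up). It rides with the carriage and is pressed straight down. The toe rest stands 15 mm or more clear of its heel-cup edge.
- ledge_face (a point): Thumb ledge, an upright aluminium bar on the carriage on the end-stop side of the button: middle of the top edge of its face towards the button, 75 mm above the bench. The face is 24 mm from the button's centre along the jig's +y (2 mm past the button's edge), 100 mm wide; the bar is 24 mm thick. A fingertip on the button can push against this face.
- wheel_mid (a point): Loose white skate wheel lying flat, 58 mm across, 34 mm tall; point at its centre. Leave alone.
- can_mid (a point): Loose grey can, 48 mm across, 105 mm tall, upright; point half-way up. Leave alone.
- tin_mid (a point): Loose open steel tin, 68 mm across the rim, 45 mm tall; point half-way up. Leave alone.
- driver_grip (a point): Loose screwdriver lying on the bench, 190 mm long; point on its black handle. Leave alone.

How it is judged:
On the way, in this order (a step that is already met when the one before it is completed fails the run):
1. the lock button is pressed down, with the carriage still short of its stop (value of joint lock_button above 0.004 m and value of joint toe_carriage below 0.15 m), for 0.1 s.
2. the carriage is home against the end stop with the button still held down (value of joint lock_button above 0.004 m and value of joint toe_carriage above 0.198 m), for 0.1 s.
At the end, for the whole second after the job is handed in: The toe carriage is within 3 mm of its end stop, the lock button is back up (within 1.5 mm), and the wheel, can, tin and screwdriver are within 20 mm of where they stood (value of joint toe_carriage above 0.197 m and value of joint lock_button below 0.0015 m and distance of each of wheel_mid, can_mid, tin_mid, driver_grip from where it was at the start of the episode below 0.02 m); the robot touches nothing.
It fails at once if a bystander (wheel, can, tin or screwdriver) is lifted or shoved more than 20 mm (distance of any of wheel_mid, can_mid, tin_mid, driver_grip from where it was at the start of the episode above 0.02 m).
It also fails if it takes over 35 s, if anything falls off the work surface, if the arm or the gripper's body presses on something with over 40 N, if the wrist force passes 120 N, or if a joint passes its speed limit or range.

## Robot

A 6-joint arm with a two-finger parallel gripper is mounted at the origin on the work surface. World frame = base frame: x ahead of the robot, y to its left, z up, the work surface at z = 0. Lengths are in m, angles in rad, forces in N, time in s.
With the tool pointing down it reaches from about 0.325 to 0.925 m from the base axis. Payload 3.1 kg.
Tool frame: the origin (TCP) lies at the very end of the fingers, on their centre line; the grasp point (between the pads) lies 19 mm behind it; z points along the fingers, y is the direction in which the jaws open and shut (so a half turn about z gives the same grasp; the last joint's range is limited). The gripper opens to 85 mm and grips with 20 to 120 N. Pads are 22 mm wide; open, the fingers measure 114 mm over their backs; the gripper's body (76 mm by 85 mm) begins 54 mm behind the grasp point. The pads swing forward as they close: fully open they stand 13 mm farther back than shut.
Start: joints at [-1.449, 0.217, 1.613, -0, 1.311, -0.112], TCP at [0.145, -0.608, 0.205] pointing down, gripper open.
Joint ranges: [-2.75, 2.75], [-0.78, 2.1], [0.31, 2.55], [-1.13, 4.27], [0.13, 2.63], [-2.58, 2.58]. Speed limits (rad/s): [2.79, 2.79, 3.14, 3.14, 3.14, 3.14].

## Interface

Orientations are given as a unit quaternion [w, x, y, z].
In Python, from bench import ctrl, vision, ticket, nets gives the robot as it stands. The module is installed in compiled form; this text tells all that it offers.
- The arm moves only by the tool step_arm, never from a script. Its argument "moves" is a list of rows, each a list of 7 numbers: the finger opening in mm, from 0 to 85.4, then the shift along the tool's x, y, z each as a share of 50 cm, from -1 to 1, then the turn, a rotation vector about the tool's x, y, z each as a share of 2 pi rad, from -1 to 1. A call has 1 to 10 rows; each row shifts and turns the commanded pose from where the row before left it, along the tool's axes as they then stand; what a row does not reach is not made up. A row lasts 1/8 s, in which the tool goes at most 62.5 mm and 10.7 degrees, less where a joint would pass 70% of its speed; a pose out of reach is approached as far as the arm can. A call with a number of a shift or a turn outside -1 to 1 is refused whole. A call with a gripper value outside its range is refused whole. The fingers move at their own pace and stop on an object; "force" is the grip in N (left out, the last holds). Time passes only in rows, so rows that do not move let the fingers close. It gives the time, the measured TCP pose, the force and the opening at its end, in the units of the state.
- ctrl.sense(): the state, without advancing time (a new reading comes with each control period).
- vision.read_camera(name): name is "scene" or "top"; returns a dict with "color" (480x640x3 uint8, red, green, blue), "z_map" (480x640 float32, m along the optical axis (not along the pixel's ray), 0 where there is no reading), "fx", "fy", "cx", "cy" (pixels), "world_to_cam" (4x4, takes a point from world to camera coordinates). Camera axes: x right, y down, z forward; pixel columns grow to the right and rows downward; lengths in m; the calibration is good to about 2 mm. A picture is of the moment at which its call begins.
- ticket.finish_job(): hands the job in, once; it reports no verdict.
Trained networks look in a picture, given as the dict that the camera call returned (one of the last four; its "shot" number tells which), for a name from the list of things; names that differ only in an ending like _2 or _b are one class to them, and where a whole thing is asked for, a point or a joint stands for the part that bears it (a point fixed in the world has none). Each returns a list of dicts, best first, with "p" (0 to 1); they miss things now and then, are a little off and sometimes report something else, mostly with a low value. They report only what shows in the picture. A call takes as long as a camera call.
- nets.search_frame(picture, name): "xy" ([column, row] as shares, 0 to 1, of the picture: columns of its width, rows of its height, amid what is visible of it).
- nets.regions_of(picture, name): "mask" (480x640 bool, what is visible of it) and "xy" ([column, row] as shares, 0 to 1, of the picture: columns of its width, rows of its height, amid what is visible of it).
The state is a dict: "time_s": time; "joints": joint angles; "joint_vel": joint speeds; "joint_torque": joint torques, N m; "position": TCP position; "ee_rot": TCP orientation; "force": force on the tool from outside, world axes, zero at the start; "wrist_torque": the same for the moment, N m; "grip_width": opening from 0.0 (shut) to 1.0 (fully open).
Only numpy, scipy, OpenCV 4.12 (cv2) and the standard library are available. Lean on these libraries where they do the work, as an engineer would, in place of code of your own. Each camera call takes 0.05 s, during which the arm holds its last target.

## Working session

There is one attempt and no reset: what is moved stays moved. The work goes in short steps, Python scripts to look and compute and a tool call to move; the robot and the scene stay as the last step left them, time stands still between calls to the robot, and variables do not carry over. Pictures are saved under pics/ and viewed, and the job is handed in when it is done.

Besides the shell and the picture viewer there is one more tool, called by a JSON object that holds its "method" and its "body". step_arm: Moves the arm, as the interface text tells. Its arguments: {"type":"object","properties":{"moves":{"type":"array","items":{"type":"array","items":{"type":"number"}}},"force":{"type":"number"}},"required":["moves"]}

```bash
mkdir -p pics; cat > h.py <<'E'
import numpy as np,cv2
from bench import ctrl,vision,ticket,nets
def world(p,u,v,z=None):
    z=p["z_map"][int(round(v)),int(round(u))] if z is None else z
    c=np.array([(u-p["cx"])/p["fx"]*z,(v-p["cy"])/p["fy"]*z,z,1])
    return (np.linalg.inv(p["world_to_cam"])@c)[:3]
def cloud(p):
    v,u=np.mgrid[:480,:640];z=p["z_map"]
    c=np.stack([(u-p["cx"])/p["fx"]*z,(v-p["cy"])/p["fy"]*z,z,np.ones_like(z)],-1)
    return (c@np.linalg.inv(p["world_to_cam"]).T)[...,:3]
def save(p,n): cv2.imwrite("pics/"+n,p["color"][...,::-1])
E
python3 - <<'E'
from h import *
s=ctrl.sense();print(s)
for n in("scene","top"):
    p=vision.read_camera(n);save(p,n+"0.png")
    W=cloud(p)
    for k in("button_top","ledge_face","stop_face","toe_carriage","jig","wheel_mid","can_mid","tin_mid","driver_grip"):
        for r in nets.regions_of(p,k)[:2]:
            m=r["mask"]&(p["z_map"]>0);print(n,k,round(r["p"],2),np.array(r["xy"])*[640,480],m.sum(),np.median(W[m],0).round(3),W[m].min(0).round(3),W[m].max(0).round(3))
    for k in("button_top","ledge_face","stop_face"):
        for r in nets.search_frame(p,k)[:2]:
            u,v=np.array(r["xy"])*[640,480];print(" sf",n,k,round(r["p"],2),u,v,world(p,u,v).round(3))
E
```

```text
{'time_s': 0.0, 'joints': array([-1.44917520e+00,  2.17801097e-01,  1.61494631e+00, -8.08486138e-06,
        1.31127483e+00, -1.12227152e-01]), 'joint_vel': array([-0.00164049, -0.00143081, -0.00043503,  0.00124817,  0.00109305,
        0.00064373]), 'joint_torque': array([-6.40001035e-04, -3.96845162e+01, -3.03855515e+01, -3.46167089e-04,
        9.60894395e-03,  4.35913599e-07]), 'position': array([ 0.14472155, -0.60710676,  0.20343286]), 'ee_rot': array([-1.21476305e-03,  9.93171302e-01,  1.16658855e-01, -9.61161205e-06]), 'force': array([ 0.28022138, -0.73788052,  0.13979827]), 'wrist_torque': array([-0.0202636 ,  0.00850987, -0.07119636]), 'grip_width': 1.001516228006985}
scene button_top 0.72 [304.576 247.296] 512 [0.584 0.033 0.06 ] [ 0.552 -0.005  0.048] [0.622 0.066 0.084]
scene ledge_face 0.91 [311.872 251.712] 4021 [0.6   0.023 0.059] [ 0.462 -0.05  -0.001] [0.668 0.131 0.086]
scene toe_carriage 0.71 [405.696 221.712] 1316 [0.61  0.222 0.07 ] [ 0.492  0.209 -0.001] [0.621 0.358 0.107]
scene toe_carriage 0.7 [310.08 254.4 ] 3821 [0.601 0.023 0.059] [ 0.462 -0.049  0.01 ] [0
[... 1563 characters left out ...]
 0.134 0.038]
top can_mid 0.84 [192.832 255.408] 1500 [0.59  0.226 0.104] [ 0.571  0.211 -0.001] [0.617 0.285 0.11 ]
top tin_mid 0.63 [420.672 348.48 ] 1783 [ 0.501 -0.112  0.012] [ 0.466 -0.141 -0.001] [ 0.534 -0.073  0.048]
top driver_grip 0.8 [340.288 400.608] 1440 [ 0.415 -0.     0.023] [ 0.332 -0.051 -0.002] [0.458 0.102 0.029]
top driver_grip 0.34 [289.216 177.12 ] 1156 [0.733 0.105 0.034] [ 0.708  0.077 -0.   ] [0.779 0.134 0.038]
 sf top button_top 0.94 327.48800000000006 279.696 [0.58  0.036 0.06 ]
 sf top ledge_face 0.77 332.47999999999996 279.696 [0.581 0.029 0.058]
 sf top stop_face 0.72 308.928 303.408 [0.542 0.058 0.075]
 sf top stop_face 0.58 332.096 278.88 [0.582 0.029 0.06 ]
```

View pics/scene0.png

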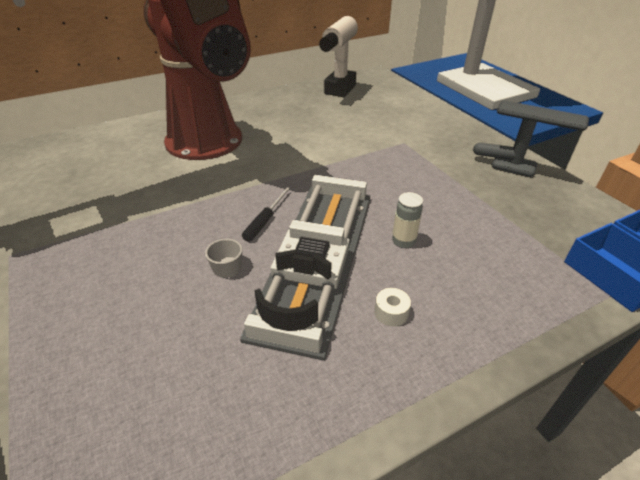

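View pics/top0.png

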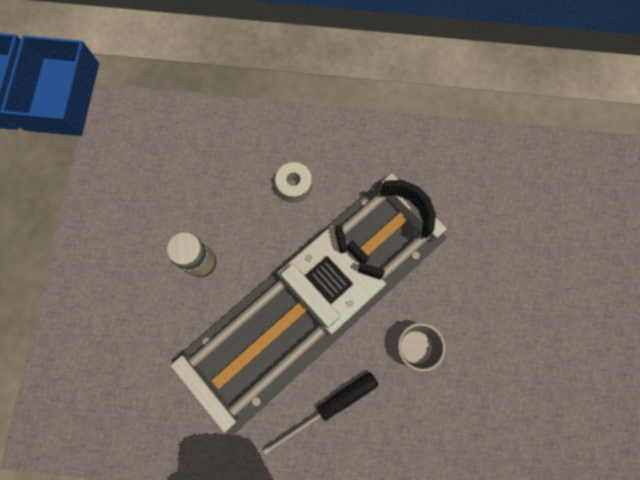

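The jig lies diagonally: heel cup at top px (410,205), end stop at (203,393), button at (328,280). Next I'll fit the rod axis.

```bash
python3 - <<'E'
from h import *
p=vision.read_camera("top");W=cloud(p)
m=nets.regions_of(p,"jig")[0]["mask"]&(p["z_map"]>0)
P=W[m]
P2=P[(P[:,2]>0.004)]
r=cv2.minAreaRect(P2[:,:2].astype(np.float32));print(r); c=cv2.boxPoints(r);print(c)
e=[c[1]-c[0],c[2]-c[1]];d=max(e,key=np.linalg.norm);d=d/np.linalg.norm(d)
if d[0]>0:d=-d
x=np.array([d[1],-d[0]]);o=np.array(r[0])
print("d",d,"yaw",np.degrees(np.arctan2(d[1],d[0])))
A=W.reshape(-1,3)[p["z_map"].ravel()>0];s=(A[:,:2]-o)@d;t=(A[:,:2]-o)@x
ok=(abs(t)<.08)&(abs(s)<.24)&(A[:,2]>.004)
for lo,hi,n in((.043,.0505,"48-50"),(.056,.064,"button"),(.071,.079,"ledge"),(.081,.1,"cup/rest")):
    k=ok&(A[:,2]>lo)&(A[:,2]<hi)
    print(n,k.sum(),"s",np.percentile(s[k],[1,50,99]).round(3),"t",np.percentile(t[k],[1,50,99]).round(3),"z",np.median(A[k,2]).round(4), np.histogram(s[k],np.arange(-.23,.24,.01))[0])
    if n=="ledge":
        rr=cv2.minAreaRect(A[k][:,:2].astype(np.float32));print(rr)
        q=A[k][:,:2]-A[k][:,:2].mean(0);w,v=np.linalg.eigh(q.T@q);print("ledge minor axis",v[:,0],np.degrees(np.arctan2(v[1,0],v[0,0])))
b=nets.regions_of(p,"button_top")[0]["mask"]&(p["z_map"]>0)&(W[...,2]>.056)
B=W[b];print("button",B.mean(0),cv2.minAreaRect(B[:,:2].astype(np.float32)),(B[:,:2].mean(0)-o)@d,(B[:,:2].mean(0)-o)@x)
E
```

```text
((0.5579531788825989, 0.055539488792419434), (0.14024320244789124, 0.43956249952316284), 47.91413116455078)
[[ 0.3478459   0.15080634]
 [ 0.6740633  -0.14380762]
 [ 0.76806045 -0.03972736]
 [ 0.44184303  0.2548866 ]]
d [-0.7421411  0.6702436] yaw 137.91414
48-50 3659 s [-0.213 -0.018  0.215] t [-0.06  -0.007  0.059] z 0.049 [  0  77 137 204   4   2   0   0   0   0   0   0   0   9  97 252 304 240
 170 147 163 166  53  48 156   1   0   0   0   0   0   0   0   0   0   0
   0   0   0   0   0   0 458 634 337   0]
button 1403 s [-0.203 -0.034  0.017] t [-0.046 -0.001  0.038] z 0.0603 [  0   0  45  42  27  15   0   0   0   0   0   0   0   0  36  33   0  77
 265 265 272 273  34   0  19   0   0   0   0   0   0   0   0   0   0   0
   0   0   0   0   0   0   0   0   0   0]
ledge 1466 s [-0.203  0.003  0.017] t [-0.049 -0.001  0.048] z 0.0753 [  0   0  48  52  32  22   0   0   0   0   0   0   0   0  48  37   0   0
   0   0   0   0 350 513 364   0   0   0   0   0   0   0   0   0   0   0
   0   0   0   0   0   0   0   0   0   0]
((0.6270828247070312, -0.00748106837272644), (0.09970739483833313, 0.2210751324892044), 47.83573913574219)
ledge minor axis [-0.65559764 -0.75511041] -130.96498198468498
cup/rest 1259 s [-0.211 -0.183 -0.072] t [-0.048 -0.001  0.047] z 0.0864 [  0  32 291 197 152  49   0   0   0   0   0   0   0  42 358 138   0   0
   0   0   0   0   0   0   0   0   0   0   0   0   0   0   0   0   0   0
   0   0   0   0   0   0   0   0   0   0]
button [0.5803529  0.03441961 0.06027995] ((0.5808073282241821, 0.0344725139439106), (0.05599663779139519, 0.04409569501876831), 47.91891860961914) -0.030779214472272835 -0.0006606617551458777
```

{"method": "step_arm", "body": {"moves": [[0, 0.071, -0.0664, 0, 0, 0, 0], [0, 0.071, -0.0664, 0, 0, 0, 0], [0, 0.071, -0.0664, 0, 0, 0, 0], [0, 0.071, -0.0664, 0, 0, 0, 0], [0, 0.071, -0.0664, 0, 0, 0, 0], [0, 0.071, -0.0664, 0, 0, 0, 0], [0, 0.071, -0.0664, 0, 0, 0, 0], [0, 0.071, -0.0664, 0, 0, 0, 0]], "force": 40}}

```text
time_s: 2.45
position: [0.3604, -0.2826, 0.2051]
ee_rot: [0.0, 0.993, 0.116, 0.0]
force: [-0.4, -0.3, -0.5]
grip_width: 0.002
```

{"method": "step_arm", "body": {"moves": [[0, 0.071, -0.0664, 0, 0, 0, 0], [0, 0.071, -0.0664, 0, 0, 0, 0], [0, 0.071, -0.0664, 0, 0, 0, 0], [0, 0.071, -0.0664, 0, 0, 0, 0], [0, 0.071, -0.0664, 0, 0, 0, 0], [0, 0.071, -0.0664, 0, 0, 0, 0], [0, 0.071, -0.0664, 0, 0, 0, 0], [0, 0.071, -0.0664, 0, 0, 0, 0]]}}

```text
time_s: 3.45
position: [0.5751, 0.0418, 0.205]
ee_rot: [0.0, 0.993, 0.117, 0.0]
force: [0.1, 0.5, 0.1]
grip_width: -0.001
```

{"method": "step_arm", "body": {"moves": [[0, 0, 0, 0, 0, 0, -0.0288], [0, 0, 0, 0, 0, 0, -0.0288], [0, 0, 0, 0, 0, 0, -0.0288], [0, 0, 0, 0, 0, 0, -0.0288], [0, 0, 0, 0, 0, 0, -0.0288], [0, 0, 0, 0, 0, 0, -0.0288]]}}

```text
time_s: 4.2
position: [0.5743, 0.0403, 0.2048]
ee_rot: [0.0, 0.788, 0.615, 0.0]
force: [0.8, 0.4, 0.5]
grip_width: -0.001
```

{"method": "step_arm", "body": {"moves": [[0, 0, 0, 0, 0, 0, -0.0288], [0, 0, 0, 0, 0, 0, -0.0288], [0, 0, 0, 0, 0, 0, -0.0288], [0, 0, 0, 0, 0, 0, -0.0288], [0, 0, 0, 0, 0, 0, -0.0288], [0, 0, 0, 0, 0, 0, -0.0288], [0, 0, 0, 0, 0, 0, 0]]}}

```text
time_s: 5.08
position: [0.5743, 0.0403, 0.2048]
ee_rot: [-0.0, 0.361, 0.933, 0.0]
force: [0.0, 0.2, 0.2]
grip_width: 0.002
```

{"method": "step_arm", "body": {"moves": [[0, 0, 0, 0.08, 0, 0, 0], [0, 0, 0, 0.08, 0, 0, 0], [0, 0, 0, 0.07, 0, 0, 0], [0, 0, 0, 0.04, 0, 0, 0], [0, 0, 0, 0, 0, 0, 0]]}}

```text
time_s: 5.7
position: [0.5729, 0.0404, 0.0682]
ee_rot: [-0.002, 0.361, 0.933, -0.001]
force: [0.2, 0.6, 0.1]
grip_width: 0.004
```

```bash
python3 - <<'E'
from h import *
p=vision.read_camera("scene");cv2.imwrite("pics/a.png",cv2.resize(p["color"][180:340,200:440,::-1],None,fx=3,fy=3,interpolation=cv2.INTER_CUBIC))
p=vision.read_camera("top");cv2.imwrite("pics/b.png",cv2.resize(p["color"][150:350,200:460,::-1],None,fx=3,fy=3,interpolation=cv2.INTER_CUBIC))
E
```

```text
(no output)
```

View pics/a.png

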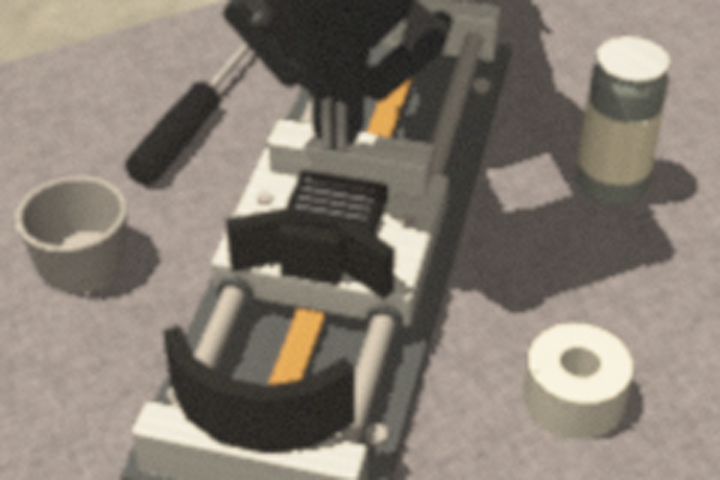

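The fingers appear around (335,145), on the stop side of the ledge, which contradicts the reported TCP. I'll check this with depth.

```bash
python3 - <<'E'
from h import *
s=ctrl.sense();print(s["position"],s["ee_rot"],s["joints"])
for n in("scene","top"):
    p=vision.read_camera(n);w=p["world_to_cam"]
    for q in((*s["position"],),(0.5803,.0344,.06),(0.145,-.607,.2)):
        c=w@np.array([*q,1]);print(n,q,c[0]/c[2]*p["fx"]+p["cx"],c[1]/c[2]*p["fy"]+p["cy"])
    if n=="scene":
        W=cloud(p)
        for v in range(205,236,3):print(v,W[v,311].round(3),p["color"][v,311], W[v,318].round(3))
E
```

```text
[0.57548404 0.04028229 0.07103549] [1.00077846e-03 3.60247759e-01 9.32856071e-01 3.19745856e-04] [-5.17471880e-02  2.64742084e-01  1.82745817e+00 -1.82925274e-05
  1.04729123e+00 -8.85467018e-01]
scene (np.float64(0.575484036744198), np.float64(0.040282285534132586), np.float64(0.07103549127902778)) 313.74379467966725 237.52841559008502
scene (0.5803, 0.0344, 0.06) 312.1227204139135 244.70810315280022
scene (0.145, -0.607, 0.2) -132.7653885322813 152.1114751847463
205 [ 1.099 -0.228  0.584] [38 37 32] [0.589 0.042 0.152]
208 [0.578 0.035 0.141] [35 35 32] [0.591 0.041 0.147]
211 [0.577 0.035 0.134] [48 44 42] [0.59  0.041 0.14 ]
214 [0.583 0.032 0.133] [61 57 52] [0.588 0.043 0.132]
217 [0.581 0.032 0.125] [59 55 52] [0.585 0.044 0.124]
220 [0.582 0.032 0.119] [64 60 57] [0.586 0.043 0.118]
223 [0.582 0.032 0.113] [62 60 53] [0.586 0.043 0.111]
226 [0.58  0.033 0.104] [69 66 59] [0.587 0.043 0.105]
229 [0.554 0.046 0.073] [93 88 81] [0.562 0.056 0.074]
232 [0.559 0.043 0.07 ] [125 122 108] [0.567 0.054 0.072]
235 [0.558 0.043 0.063] [125 122 109] [0.566 0.054 0.064]
top (np.float64(0.575484036744198), np.float64(0.040282285534132586), np.float64(0.07103549127902778)) 324.2557556725354 281.23043253838193
top (0.5803, 0.0344, 0.06) 328.5714458161585 279.53460692057416
top (0.145, -0.607, 0.2) 995.1688901884694 806.7018509225468
```

View pics/b.png

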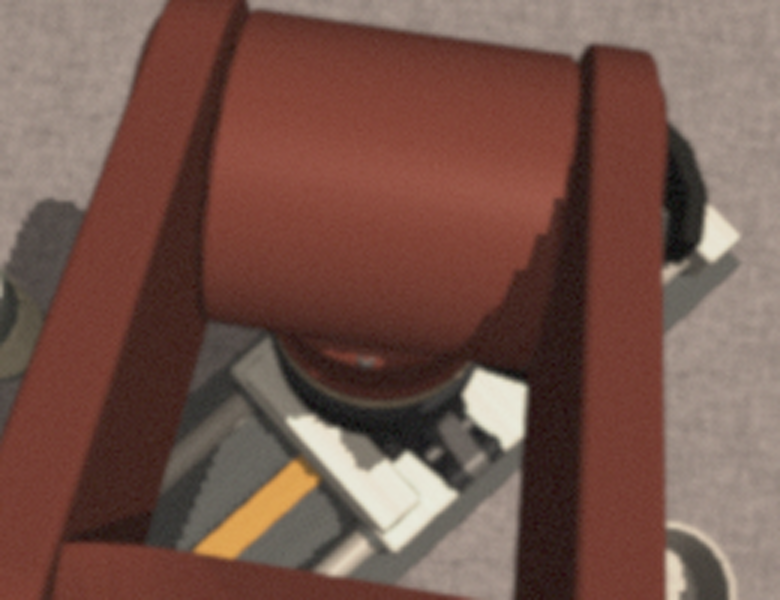

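```bash
python3 - <<'E'
from h import *
p=vision.read_camera("scene");cv2.imwrite("pics/c.png",cv2.resize(p["color"][190:265,265:365,::-1],None,fx=8,fy=8,interpolation=cv2.INTER_NEAREST))
W=cloud(p)
for c in(306,310,314,318):
  for v in range(222,236,1):print(c,v,W[v,c].round(3),p["color"][v,c])
E
```

```text
306 222 [0.572 0.027 0.109] [59 57 52]
306 223 [0.572 0.027 0.107] [72 70 62]
306 224 [0.573 0.027 0.106] [110 104  96]
306 225 [0.542 0.042 0.075] [162 156 140]
306 226 [0.543 0.041 0.074] [159 154 137]
306 227 [0.546 0.039 0.075] [127 122 109]
306 228 [0.549 0.038 0.075] [124 120 108]
306 229 [0.549 0.038 0.072] [133 126 113]
306 230 [0.551 0.037 0.072] [131 127 115]
306 231 [0.552 0.037 0.07 ] [126 119 109]
306 232 [0.55  0.037 0.066] [126 121 109]
306 233 [0.552 0.036 0.066] [125 119 108]
306 234 [0.551 0.037 0.063] [129 123 112]
306 235 [0.551 0.037 0.06 ] [130 124 111]
310 222 [0.581 0.031 0.114] [101  97  88]
310 223 [0.58  0.031 0.112] [104  98  89]
310 224 [0.581 0.031 0.11 ] [103  96  89]
310 225 [0.581 0.03  0.108] [101  96  87]
310 226 [0.58  0.031 0.105] [100  96  89]
310 227 [0.582 0.03  0.104] [102 100  89]
310 228 [0.58  0.031 0.1  ] [100  97  87]
310 229 [0.553 0.044 0.073] [108 105  95]
310 230 [0.555 0.043 0.072] [134 130 116]
310 231 [0.558 0.042 0.072] [133 128 116]
310 232 [0.557 0.042 0.069] [128 124 110]
310 233 [0.555 0.043 0.065] [128 122 108]
310 234 [0.557
[... 533 characters left out ...]
14 233 [0.562 0.048 0.068] [125 120 109]
314 234 [0.561 0.048 0.065] [124 121 109]
314 235 [0.561 0.048 0.063] [130 123 113]
318 222 [0.586 0.044 0.113] [46 43 42]
318 223 [0.589 0.042 0.114] [43 41 39]
318 224 [0.586 0.043 0.109] [43 39 37]
318 225 [0.587 0.043 0.107] [62 59 56]
318 226 [0.587 0.043 0.105] [106 101  93]
318 227 [0.556 0.059 0.074] [197 190 170]
318 228 [0.559 0.058 0.074] [214 206 184]
318 229 [0.561 0.057 0.074] [170 164 146]
318 230 [0.565 0.055 0.075] [130 123 112]
318 231 [0.565 0.054 0.073] [134 128 114]
318 232 [0.567 0.053 0.073] [134 129 117]
318 233 [0.567 0.053 0.07 ] [128 124 110]
318 234 [0.568 0.053 0.069] [127 122 110]
318 235 [0.566 0.054 0.065] [125 121 109]
```

View pics/c.png

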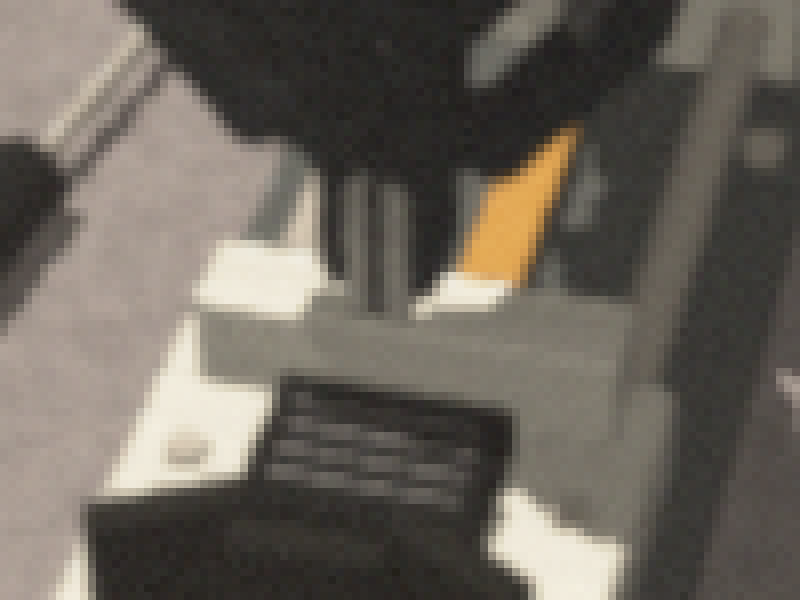

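The tip shows at z≈0.10 in the depth image, about 30 mm above the reported TCP, and the lateral position agrees. I'll descend slowly, watching the force.

{"method": "step_arm", "body": {"moves": [[0, 0, 0, 0.008, 0, 0, 0], [0, 0, 0, 0.008, 0, 0, 0], [0, 0, 0, 0.004, 0, 0, 0]]}}

```text
time_s: 6.32
position: [0.5739, 0.0404, 0.0594]
ee_rot: [-0.0, 0.36, 0.933, -0.0]
force: [-0.5, -0.3, -0.9]
grip_width: -0.002
```

```bash
python3 - <<'E'
from h import *
p=vision.read_camera("scene");cv2.imwrite("pics/d.png",cv2.resize(p["color"][190:265,265:365,::-1],None,fx=8,fy=8,interpolation=cv2.INTER_NEAREST))
s=ctrl.sense();print(s["position"],s["force"],s["joints"])
W=cloud(p)
for c in(310,314):
  for v in range(222,242,2):print(c,v,W[v,c].round(3),p["color"][v,c])
E
```

```text
[0.57376605 0.04034636 0.05910254] [-0.16971483 -0.17493212  0.099124  ] [-5.17937366e-02  2.80359288e-01  1.83414716e+00 -1.24767849e-05
  1.02819375e+00 -8.86211199e-01]
310 222 [0.582 0.03  0.115] [86 81 75]
310 224 [0.581 0.031 0.11 ] [84 81 74]
310 226 [0.58  0.031 0.104] [87 84 77]
310 228 [0.578 0.032 0.099] [96 93 84]
310 230 [0.58  0.031 0.096] [95 92 82]
310 232 [0.58  0.031 0.091] [96 91 82]
310 234 [0.557 0.042 0.064] [114 108 100]
310 236 [0.556 0.042 0.059] [124 118 106]
310 238 [0.562 0.04  0.06 ] [74 72 64]
310 240 [0.565 0.038 0.058] [44 42 39]
314 222 [0.585 0.036 0.115] [101  96  88]
314 224 [0.585 0.036 0.11 ] [107 102  93]
314 226 [0.585 0.036 0.106] [108 103  94]
314 228 [0.584 0.037 0.101] [105 101  92]
314 230 [0.584 0.036 0.097] [106 102  93]
314 232 [0.583 0.037 0.091] [110 105  97]
314 234 [0.562 0.048 0.066] [108 105  92]
314 236 [0.562 0.048 0.061] [127 124 110]
314 238 [0.562 0.048 0.057] [99 94 84]
314 240 [0.57  0.044 0.059] [44 38 37]
```

View pics/d.png

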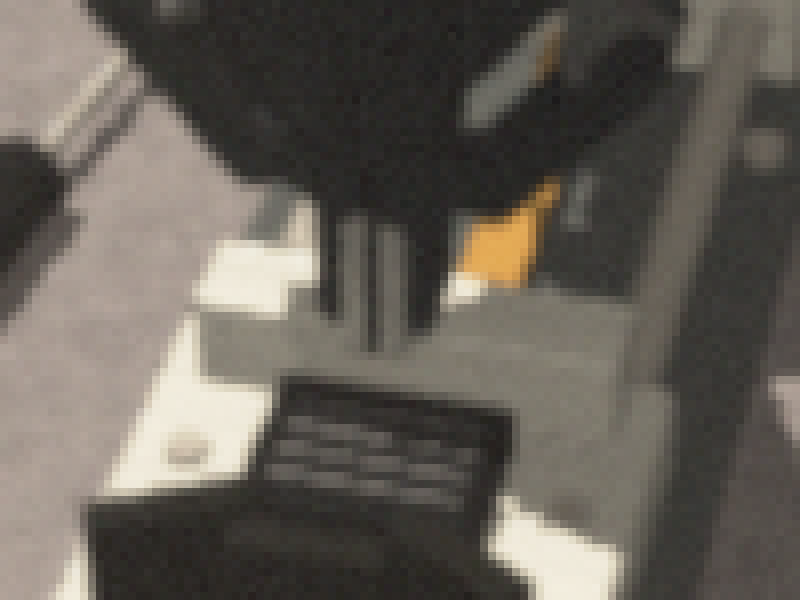

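No contact, and the tip shows at z≈0.089. That confirms the state's TCP is about 30 mm low in z. Contact should come after roughly another 29 mm.

{"method": "step_arm", "body": {"moves": [[0, 0, 0, 0.015, 0, 0, 0], [0, 0, 0, 0.015, 0, 0, 0], [0, 0, 0, 0.012, 0, 0, 0], [0, 0, 0, 0, 0, 0, 0]]}}

```text
time_s: 6.88
position: [0.5735, 0.0404, 0.0378]
ee_rot: [-0.001, 0.36, 0.933, -0.0]
force: [0.0, 1.1, 0.8]
grip_width: -0.001
```

```bash
python3 - <<'E'
from h import *
p=vision.read_camera("scene");cv2.imwrite("pics/e.png",cv2.resize(p["color"][190:265,265:365,::-1],None,fx=8,fy=8,interpolation=cv2.INTER_NEAREST))
s=ctrl.sense();print(s["position"],s["force"])
W=cloud(p)
for c in(310,314):
  for v in range(228,248,1):print(c,v,W[v,c].round(3),p["color"][v,c])
E
```

```text
[0.5739075  0.04035324 0.03827865] [ 0.69461305 -0.09818419  0.25871479]
310 228 [0.579 0.031 0.099] [84 79 73]
310 229 [0.579 0.031 0.097] [86 83 75]
310 230 [0.579 0.031 0.095] [85 83 76]
310 231 [0.579 0.031 0.093] [85 81 73]
310 232 [0.579 0.031 0.091] [85 81 73]
310 233 [0.58  0.031 0.089] [88 84 77]
310 234 [0.578 0.032 0.085] [89 86 79]
310 235 [0.578 0.031 0.083] [94 90 83]
310 236 [0.579 0.031 0.082] [96 91 84]
310 237 [0.58  0.031 0.08 ] [95 93 84]
310 238 [0.58  0.031 0.077] [95 93 84]
310 239 [0.58  0.03  0.075] [94 90 83]
310 240 [0.579 0.031 0.072] [97 94 84]
310 241 [0.58 0.03 0.07] [95 90 83]
310 242 [0.577 0.032 0.065] [82 76 71]
310 243 [0.575 0.033 0.061] [62 57 52]
310 244 [0.576 0.032 0.06 ] [55 52 50]
310 245 [0.577 0.032 0.057] [53 48 46]
310 246 [0.581 0.029 0.06 ] [70 69 64]
310 247 [0.585 0.028 0.061] [94 89 84]
314 228 [0.583 0.037 0.1  ] [82 78 73]
314 229 [0.586 0.036 0.1  ] [98 93 86]
314 230 [0.583 0.037 0.095] [101  97  88]
314 231 [0.585 0.036 0.095] [101  97  88]
314 232 [0.585 0.036 0.093] [100  96  88]
314 233 [0.583 0.037 0.089] [100  96  88]
314 234 [0.584 0.037 0.087] [100  94  87]
314 235 [0.585 0.036 0.086] [103  99  89]
314 236 [0.584 0.037 0.082] [109 105  95]
314 237 [0.583 0.037 0.08 ] [111 104  94]
314 238 [0.583 0.037 0.077] [109 107  96]
314 239 [0.584 0.037 0.075] [109 106  96]
314 240 [0.583 0.037 0.073] [107 101  94]
314 241 [0.584 0.036 0.071] [112 108  99]
314 242 [0.582 0.037 0.067] [110 104  96]
314 243 [0.578 0.039 0.06 ] [83 80 71]
314 244 [0.58  0.038 0.06 ] [61 59 53]
314 245 [0.582 0.037 0.06 ] [53 48 47]
314 246 [0.585 0.036 0.06 ] [56 54 49]
314 247 [0.587 0.034 0.06 ] [91 87 82]
```

View pics/e.png

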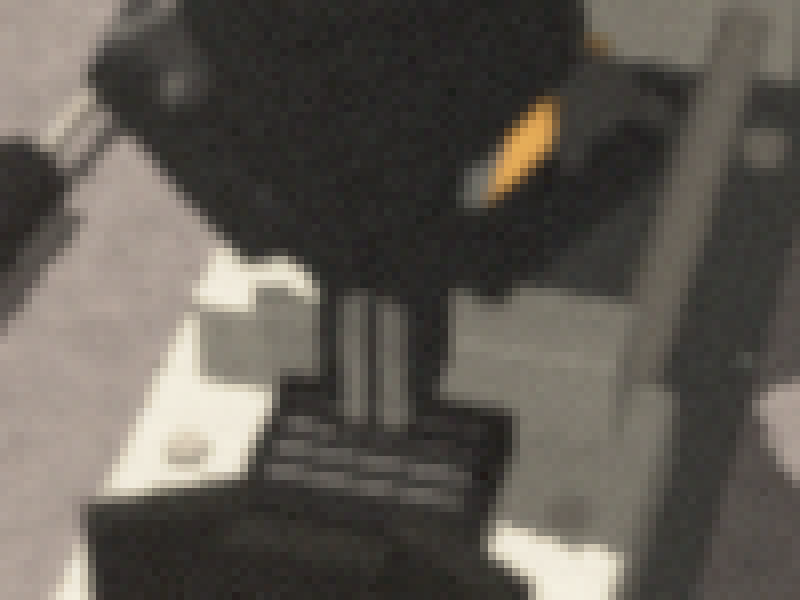

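The tip is in front of the ledge, about 8 mm above the pad (zoom 375,425).

{"method": "step_arm", "body": {"moves": [[0, 0, 0, 0.008, 0, 0, 0], [0, 0, 0, 0.008, 0, 0, 0], [0, 0, 0, 0.004, 0, 0, 0], [0, 0, 0, 0, 0, 0, 0]]}}

```text
time_s: 7.42
position: [0.575, 0.0402, 0.0301]
ee_rot: [0.0, 0.36, 0.933, 0.0]
force: [-3.4, 0.0, 7.9]
grip_width: -0.0
```

```bash
python3 - <<'E'
from h import *
s=ctrl.sense();print(s["position"],s["force"],s["wrist_torque"])
E
```

```text
[0.57501527 0.04021797 0.03013537] [-3.36864909  0.02437018  7.85092117] [-0.11489369  0.3935761  -0.01018522]
```

{"method": "step_arm", "body": {"moves": [[0, 0, 0, 0.006, 0, 0, 0], [0, 0, 0, 0, 0, 0, 0]]}}

```text
time_s: 7.68
position: [0.5753, 0.04, 0.0275]
ee_rot: [0.001, 0.36, 0.933, -0.0]
force: [-2.0, -0.3, 9.1]
grip_width: -0.0
```

{"method": "step_arm", "body": {"moves": [[0, 0, 0, 0.004, 0, 0, 0], [0, 0, 0, 0, 0, 0, 0]]}}

```text
time_s: 7.92
position: [0.5759, 0.0395, 0.0265]
ee_rot: [0.001, 0.36, 0.933, -0.0]
force: [-3.5, -1.0, 11.9]
grip_width: 0.001
```

{"method": "step_arm", "body": {"moves": [[0, 0, 0, 0.004, 0, 0, 0], [0, 0.008, 0, 0, 0, 0, 0], [0, 0.008, 0, 0, 0, 0, 0], [0, 0, 0, 0, 0, 0, 0]]}}

```text
time_s: 8.43
position: [0.5716, 0.0436, 0.0264]
ee_rot: [0.003, 0.359, 0.933, -0.001]
force: [-4.8, -5.7, 18.1]
grip_width: 0.001
```

```bash
python3 - <<'E'
from h import *
p=vision.read_camera("scene");cv2.imwrite("pics/f.png",cv2.resize(p["color"][180:300,240:400,::-1],None,fx=5,fy=5,interpolation=cv2.INTER_CUBIC))
s=ctrl.sense();print(s["position"],s["force"])
E
```

```text
[0.57158413 0.04356684 0.02643207] [-4.83163556 -5.35715843 17.35821874]
```

View pics/f.png

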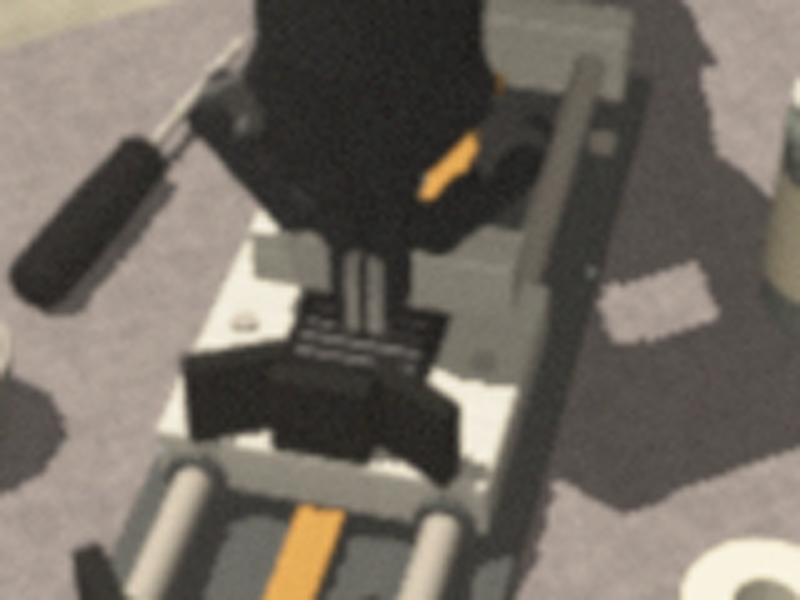

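{"method": "step_arm", "body": {"moves": [[0, 0.02, 0, 0, 0, 0, 0], [0, 0.03, 0, 0, 0, 0, 0], [0, 0.03, 0, 0, 0, 0, 0], [0, 0, 0, 0, 0, 0, 0]]}}

```text
time_s: 8.98
position: [0.5412, 0.0718, 0.0264]
ee_rot: [0.002, 0.359, 0.933, -0.0]
force: [-5.4, -4.4, 19.4]
grip_width: 0.001
```

```bash
cat > st.py <<'E'
from h import *
s=ctrl.sense();o=np.array([.558,.0555]);d=np.array([-.7421,.6702]);x=np.array([d[1],-d[0]])
print(s["time_s"],"s",((s["position"][:2]-o)@d).round(4),"t",((s["position"][:2]-o)@x).round(4),"z",s["position"][2].round(4),"Fd",s["force"][:2]@d,"Ft",s["force"][:2]@x,"Fz",s["force"][2])
p=vision.read_camera("scene");W=cloud(p);cv2.imwrite("pics/g%.0f.png"%(s["time_s"]*100),cv2.resize(p["color"][150:310,220:440,::-1],None,fx=3.6,fy=3.6,interpolation=cv2.INTER_CUBIC))
A=W[p["z_map"]>0];S=(A[:,:2]-o)@d;T=(A[:,:2]-o)@x
k=(abs(T)<.055)&(abs(T)>.03)&(abs(A[:,2]-.0755)<.003)&(S>-.03)&(S<.21);print("ledge top s",np.percentile(S[k],[2,50,98]),k.sum())
E
python3 st.py;ls pics
```

```text
8.975 s 0.0234 t 0.0008 z 0.0264 Fd 1.0691331711155718 Ft -6.937847702309594 Fz 19.435226443166762
ledge top s [0.03618846 0.04357465 0.05957678] 112
a.png
b.png
c.png
d.png
e.png
f.png
g898.png
scene0.png
top0.png
```

The carriage is moving with the finger. Continuing.

{"method": "step_arm", "body": {"moves": [[0, 0.03, 0, 0, 0, 0, 0], [0, 0.03, 0, 0, 0, 0, 0], [0, 0.03, 0, 0, 0, 0, 0], [0, 0.03, 0, 0, 0, 0, 0], [0, 0.03, 0, 0, 0, 0, 0], [0, 0.03, 0, 0, 0, 0, 0], [0, 0.03, 0, 0, 0, 0, 0], [0, 0, 0, 0, 0, 0, 0]]}}

```text
time_s: 10.02
position: [0.4637, 0.1432, 0.0263]
ee_rot: [0.002, 0.359, 0.933, 0.0]
force: [-4.9, -4.7, 21.9]
grip_width: 0.0
```

```bash
python3 st.py
```

```text
10.025 s 0.1287 t 0.0019 z 0.0263 Fd 0.5526733048505621 Ft -6.772461457871751 Fz 21.908989213045253
ledge top s [0.05328898 0.14612337 0.16387423] 156
```

{"method": "step_arm", "body": {"moves": [[0, 0.02, 0, 0, 0, 0, 0], [0, 0.02, 0, 0, 0, 0, 0], [0, 0, 0, 0, 0, 0, 0]]}}

```text
time_s: 10.45
position: [0.4492, 0.1565, 0.0263]
ee_rot: [0.002, 0.359, 0.933, 0.0]
force: [-5.5, -3.5, 23.7]
grip_width: -0.002
```

{"method": "step_arm", "body": {"moves": [[0, 0.01, 0, 0, 0, 0, 0], [0, 0.006, 0, 0, 0, 0, 0], [0, 0, 0, 0, 0, 0, 0]]}}

```text
time_s: 10.82
position: [0.445, 0.1604, 0.0263]
ee_rot: [0.004, 0.359, 0.933, -0.0]
force: [-1.9, -9.4, 20.2]
grip_width: -0.003
```

```bash
python3 st.py
```

```text
10.825 s 0.1541 t 0.0021 z 0.0263 Fd -4.884066459925266 Ft -8.265035584647707 Fz 20.24095872874847
ledge top s [0.0788942  0.1708826  0.18921503] 150
```

{"method": "step_arm", "body": {"moves": [[0, 0.01, 0, 0, 0, 0, 0], [0, 0.01, 0, 0, 0, 0, 0], [0, 0, 0, 0, 0, 0, 0]]}}

```text
time_s: 11.25
position: [0.4452, 0.161, 0.0266]
ee_rot: [0.014, 0.356, 0.934, -0.003]
force: [16.6, -30.1, 5.7]
grip_width: 0.004
```

```bash
python3 st.py
```

```text
11.25 s 0.1544 t 0.0027 z 0.0266 Fd -32.48930701265387 Ft -11.2350015397572 Fz 5.653622741116567
ledge top s [0.07918517 0.17066879 0.18786196] 153
```

Firmly at the stop: 32 N and no movement. Vertical force dropped, so I'll ease the push a little and press down more to be sure the button is held.

{"method": "step_arm", "body": {"moves": [[0, -0.008, 0, 0.004, 0, 0, 0], [0, 0, 0, 0.002, 0, 0, 0], [0, 0, 0, 0, 0, 0, 0]]}}

```text
time_s: 11.68
position: [0.4451, 0.1612, 0.0262]
ee_rot: [0.009, 0.358, 0.934, -0.002]
force: [0.0, -21.7, 32.1]
grip_width: 0.001
```

```bash
python3 st.py; ls -t pics|head -1
```

```text
11.675 s 0.1547 t 0.0028 z 0.0262 Fd -14.559955638046322 Ft -16.066967753850818 Fz 32.121905015974406
ledge top s [0.0796847  0.17053539 0.18843081] 154
g1168.png
```

View pics/g1168.png

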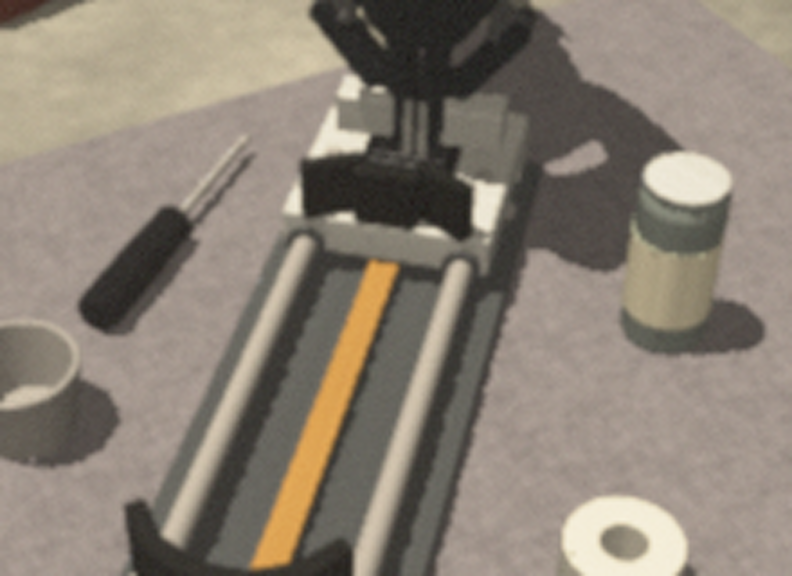

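The carriage is home against the stop. Now I'll release straight up.

{"method": "step_arm", "body": {"moves": [[0, 0, 0, -0.012, 0, 0, 0], [0, 0, 0, -0.012, 0, 0, 0], [0, 0, 0, -0.02, 0, 0, 0], [0, 0, 0, -0.04, 0, 0, 0], [0, 0, 0, -0.06, 0, 0, 0], [0, 0, 0, -0.08, 0, 0, 0], [0, 0, 0, -0.08, 0, 0, 0], [0, 0, 0, 0, 0, 0, 0]]}}

```text
time_s: 12.72
position: [0.439, 0.1667, 0.175]
ee_rot: [0.004, 0.36, 0.933, 0.003]
force: [0.8, -0.0, -0.5]
grip_width: -0.002
```

```bash
python3 st.py; python3 - <<'E'
from h import *
o=np.array([.558,.0555]);d=np.array([-.7421,.6702]);x=np.array([d[1],-d[0]])
for n in("scene","top"):
    p=vision.read_camera(n);W=cloud(p);save(p,n+"9.png")
    A=W[p["z_map"]>0];S=(A[:,:2]-o)@d;T=(A[:,:2]-o)@x
    k=(abs(T)<.02)&(S>.12)&(S<.145)&(A[:,2]<.09);print(n,"button z",np.percentile(A[k,2],[10,50,90]) if k.any() else None,k.sum())
    for k in("wheel_mid","can_mid","tin_mid","driver_grip"):
        for r in nets.regions_of(p,k)[:1]:
            m=r["mask"]&(p["z_map"]>0);print(n,k,round(r["p"],2),np.median(W[m],0).round(3),np.array(r["xy"])*[640,480])
E
```

```text
12.725 s 0.1628 t 0.0028 z 0.175 Fd -0.6007110079213656 Ft 0.5353080483194537 Fz -0.49250000790757775
ledge top s [0.07955828 0.17162726 0.18958229] 171
scene button z [0.05848677 0.05968982 0.06060654] 94
scene wheel_mid 0.81 [0.746 0.098 0.032] [391.872 307.008]
scene can_mid 0.58 [0.61  0.222 0.071] [405.696 218.016]
scene tin_mid 0.9 [ 0.49  -0.107  0.029] [228.608 254.496]
scene driver_grip 0.67 [ 0.428 -0.01   0.02 ] [260.416 221.808]
top button z [0.05749325 0.06036919 0.06184627] 557
top wheel_mid 0.83 [0.733 0.105 0.034] [292.288 179.808]
top can_mid 0.74 [0.59  0.227 0.104] [191.168 253.584]
top tin_mid 0.75 [ 0.502 -0.112  0.012] [420.224 348.   ]
top driver_grip 0.85 [0.414 0.001 0.023] [342.528 400.416]
```

View pics/scene9.png

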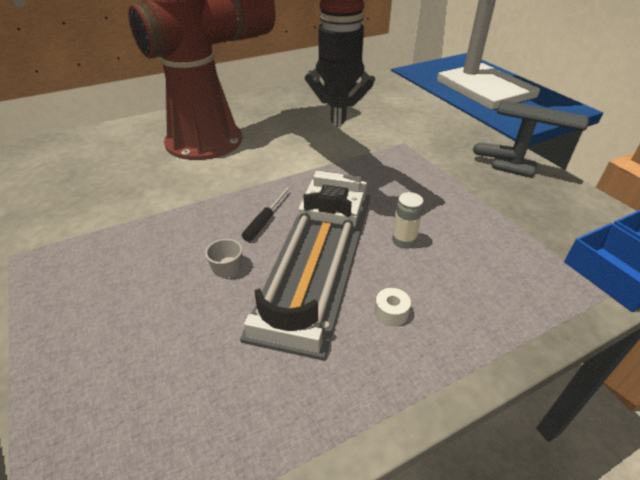

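The carriage is home at (335,190), the button top is back at 60 mm, the arm is clear, and the bystanders haven't moved.

```bash
python3 -c "
from bench import ticket;print(ticket.finish_job())"
```

```text
the job is handed in; nothing more can be done
None
```

The jig is open to its full length, and I handed the job in at about 13 s of the 35 s allowed. With the fingers shut, I pressed the lock button fully down and pushed the carriage against the thumb ledge until it hit the end stop. I then lifted straight off to let the button lock.

**Last checks:**
- **Carriage:** it stopped dead against the end stop, giving no further movement under a 32 N push. With about 32 N down and 15 N along the rods it stayed there, and the ledge had not moved after release.
- **Button:** its top measures 60 mm above the bench, so it is fully up.
- **Wheel, can, tin and screwdriver:** each is within about 2 mm of where it started.
- **Arm:** it is well clear of the jig and reads no contact force.

**What disagreed:**
- **Fingertip height:** the cameras and the contact point put the fingertips about 30 mm higher than the reported TCP. I went by depth images and force instead.
- **Downward force:** during the hardest push against the stop it briefly dropped to about 6 N, though the finger height changed by only 0.3 mm. I eased off and pressed down again at the stop before releasing, so the hold there was firm.

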